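Take the width of a block with the bench caliper and clamp the slide

ROBOT

A 7-joint arm with a two-finger parallel gripper is mounted at the origin on a cart in front of the work surface, level with it; the furniture and walls round the work are solid. World frame = base frame: x ahead of the robot, y to its left, z up, the work surface at z = 0. Lengths are in mm, angles in rad, forces in N, time in s.
With the tool pointing down it reaches from about 425 to 975 mm from the base axis. Payload 16.7 kg.
Tool frame: the origin (TCP) lies at the very end of the fingers, on their centre line; the grasp point (between the pads) lies 19 mm behind it; z points along the fingers, y is the line along which they close (so a half turn about z gives the same grasp; the last joint's range is limited). The gripper opens to 85 mm and grips with 20 to 120 N. Pads are 22 mm wide; open, the fingers measure 114 mm over their backs; the gripper's body (76 mm by 85 mm) begins 54 mm behind the grasp point. The pads swing forward as they close: fully open they stand 13 mm farther back than shut.
Start: joints at [0.978, 0.426, 0.074, 1.606, -0.034, 1.111, -0.067], TCP at [289.793, -609.587, 231.302] pointing down, gripper open.
Joint ranges: [-2.85, 2.85], [-0.5, 2.14], [-1.23, 1.37], [0.21, 2.46], [-1.02, 4.16], [0.16, 2.05], [-2.73, 2.73]. Speed limits (rad/s): [1.89, 1.89, 2.39, 2.39, 3.01, 3.01, 3.01].

INTERFACE

Orientations are given as [roll, pitch, yaw] about the fixed x, y, z axes, in that order (R = Rz(yaw) Ry(pitch) Rx(roll)).
In Python, from plant import r, eyes, models gives the robot as it stands.
- The arm moves only by the tool drive_tool, never from a script. Its argument "targets" is a list of rows, each a list of 5 numbers: the shift along the tool's x, y, z in m, then the turn about the tool's z in rad, then the opening, from 0 (shut) to 1 (fully open). In form: [[tx, ty, tz, roll, gripper], ...]. A call has exactly 8 rows; each row shifts and turns the commanded pose from where the row before left it, along the tool's axes as they then stand; what a row does not reach is not made up. A row lasts 1/8 s, in which the tool goes at most 62.5 mm and 10.7 degrees, less where a joint would pass 70% of its speed; a pose out of reach is approached as far as the arm can. A call with a gripper value outside its range is refused whole. The fingers move at their own pace and stop on an object; the grip force is fixed at half the most. Time passes only in rows, so rows that do not move let the fingers close, or fill a call up. It gives the time, the measured TCP pose, the force, the opening and the grip force at its end, in the units of the state.
- r.observe(): the state, without advancing time (a new reading comes with each control period).
- eyes.read_camera(name): name is "scene" or "top"; returns a dict with "pixels" (384x512x3 uint8, blue, green, red), "fx", "fy", "cx", "cy" (pixels), "R" (3x3) and "t" (3): a world point X has camera coordinates R X + t. Camera axes: x right, y down, z forward; pixel columns grow to the right and rows downward; lengths in mm; the calibration is good to about 2 mm. A picture is of the moment at which its call begins. There is no depth.
- r.job_done(): hands the job in; it is judged then, once.
Trained networks look in the newest picture that a camera, given by its name, has taken for a name from the list of things; names that differ only in an ending like _2 or _b are one class to them, and where a whole thing is asked for, a point or a joint stands for the part that bears it (a point fixed in the world has none). Each returns a list of dicts, best first, with "conf" (0 to 1); they miss things now and then, are a little off and sometimes report something else, mostly with a low value. They report only what shows in the picture. A call takes as long as a camera call.
- models.search_frame(query, camera): "location" ([column, row] as shares, 0 to 1, of the picture: columns of its width, rows of its height, amid what is visible of it).
- models.cut_out(query, camera): "pixels" (384x512 bool, what is visible of it) and "location" ([column, row] as shares, 0 to 1, of the picture: columns of its width, rows of its height, amid what is visible of it).
The state is a dict: "clock": time; "joints": joint angles; "qvel": joint speeds; "effort": joint torques, N m; "tool_pos": TCP position; "tcp_rot": TCP orientation; "ft_force": force on the tool from outside, world axes, zero at the start; "ft_torque": the same for the moment, N m; "width": finger opening in mm; "grasp_force": force on a finger pad.
Only numpy, scipy, OpenCV 4.12 (cv2) and the standard library are available. Lean on these libraries where they do the work, as an engineer would, in place of code of your own. Each camera call takes 0.05 s, during which the arm holds its last target. There are 200 camera calls.

TASK

Set the caliper on the light wooden board to the width of the square-section wood block: lay the block flat on the board between the open jaws, lengthways along the jaws and with its end pushed in between them as far as the beam, let go of it, then slide the moving jaw shut, firmly but gently, until both jaws press on the block and square it up. Then swing the black clamping lever on the slide round to its stop so the setting stays, leaving the block in the jaws and the other things on the bench where they are.

Things in the scene. Friction and masses are not known exactly. Their poses are not given: they have to be found in the camera images.
- gauge_board: Light wooden board 200 x 280 x 15 mm fixed to the bench, a caliper on two saddles along its far side. Origin: centre of underside; x to the far side, y along the beam to the fixed jaw's end, z up; all below turns with it. Beam at x 48 to 64, z 35 to 38 mm; both jaws reach from it to x = 10 mm at that height. Saddles with screws at y = -108 and 113 mm rise to z = 43 mm.
- fixed_face (a point): Middle of the fixed jaw's measuring face (38 mm along x, 3 mm high), at x 28, y 103, z 36.5 mm in the board's frame; axes as the board's. The face looks to -y of the board.
- jaw_face (a point): Middle of the moving jaw's measuring face (38 x 3 mm), which looks to +y at the fixed jaw. The gap between the jaws is the distance along the board's y from here to fixed_face; it starts at 68 to 100 mm. The moving jaw is 20 mm wide at the beam, 4 mm at the tip.
- caliper_jaw: The moving jaw with its slide: runs along the board's y with about 1 N of friction, stays where left, shuts towards +y. Origin: a point on the caliper's underside, 17 mm to +x and 102.5 mm to -y of jaw_face, 5.5 mm below it (use the points); axes as the board's.
- slide_grip (a point): Top of the slide's flat housing, where to pinch it across the board's x. Top 44 mm above the bench, 5.5 mm thick, free space 20 mm deep below its edges; reaches 16 mm each way along x, 32 mm to +y and 40 mm to -y of here. The jaw's root begins 16 mm to +y on the -x side; the lever's hub stands 28 mm to -y and 12.5 mm to +x.
- clamp_lever (a joint): Angle (rad) of the black lever about its upright pivot on the slide. Starts at 0 to 0.3 (loose): at 0 it points to -y of the board. Turns anticlockwise seen from above to its stop at 1.57 (clamped), pointing to +x of the board, away from the jaws. From 0.6 on a cam grips the beam: the last part takes about 4 N at the grip, and the lever then stays.
- lever_pivot (a point): Top of the lever's hub, on its upright pivot axis, 64.5 mm above the bench; hub 17 mm in diameter. It moves with the slide.
- lever_grip (a point): Middle of the lever's grip, 48 mm out from the pivot axis and 69.5 mm above the bench: a round rod 13 mm thick, from 36 to 66 mm out from the pivot, with nothing below it for 18 mm.
- square_block: Wood block of square section, 45 x 120 x 45 mm (x, y, z), about 0.1 kg, loose on the bench left of the board. Origin: centre of its underside; y along its length. (A fixed shelf hangs 0.43 m above the bench wherever world x > 0.62 and y > -0.05: keep the wrist clear of it when swinging across.)
- block_centre (a point): Centre of the square-section block.
- flat_block: Bystander: flat wood block 60 x 150 x 18 mm, loose. Origin: centre of its underside.
- cork_block: Bystander: cork block 58 x 110 x 30 mm, loose. Origin: centre of its underside.
- tape_measure: Bystander: tape measure 43 x 100 x 77 mm standing on the bench to the right of the board, loose.
- marker: Bystander: marker pen 132 mm long lying near the front edge of the bench, left of the board, loose.

How it is judged:
By the outcome, as a careful person would: the job done as asked, in the order asked, and still so for the second after the job is handed in, with the robot touching nothing.
It also fails if it takes over 64 s, if anything falls off the work surface, if the arm or the gripper's body presses on something with over 40 N, if the wrist force passes 120 N, or if a joint passes its speed limit or range.

## Working session

There is one attempt and no reset: what is moved stays moved. The work goes in short steps, Python scripts to look and compute and a tool call to move; the robot and the scene stay as the last step left them, time stands still between calls to the robot, and variables do not carry over. Pictures are saved under pics/ and viewed, at most 10 in all, crops included, and the job is handed in when it is done.

Besides the shell and the picture viewer there is one more tool, called after ">>>" by a JSON object that holds its "fn" and its "kwargs", one argument or row to a line. drive_tool: Moves the arm, as the interface text tells. Its arguments: {"type":"object","properties":{"targets":{"type":"array"}},"required":["targets"]}

```bash
ls; mkdir -p pics; cat > h.py <<'E'
import numpy as np, cv2
from plant import r, eyes, models
def cam(n):
    c=eyes.read_camera(n); return c
def P(c):
    K=np.array([[c['fx'],0,c['cx']],[0,c['fy'],c['cy']],[0,0,1.]])
    return K@np.c_[np.array(c['R']),np.array(c['t'])]
def proj(c,X):
    x=P(c)@np.r_[X,1]; return x[:2]/x[2]
def ray(c,uv):
    R=np.array(c['R']);t=np.array(c['t'])
    d=R.T@np.array([(uv[0]-c['cx'])/c['fx'],(uv[1]-c['cy'])/c['fy'],1]); return -R.T@t,d
def atz(c,uv,z):
    o,d=ray(c,uv); return o+d*(z-o[2])/d[2]
def tri(obs):
    A=np.zeros((3,3));b=np.zeros(3)
    for c,uv in obs:
        o,d=ray(c,uv);d=d/np.linalg.norm(d);M=np.eye(3)-np.outer(d,d);A+=M;b+=M@o
    return np.linalg.solve(A,b)
def px(l): return np.array([l[0]*512,l[1]*384])
E
python3 - <<'E'
from h import *
np.set_printoptions(precision=1,suppress=True)
C={}
for n in ("scene","top"):
    C[n]=c=cam(n); cv2.imwrite(f"pics/{n}0.png",c['pixels'])
    R=np.array(c['R']); print(n,c['fx'],-R.T@np.array(c['t']),R[2])
for q in ["gauge_board","fixed_face","jaw_face","slide_grip","lever_pivot","lever_grip","square_block","block_centre","flat_block","cork_block","tape_measure","marker"]:
    o=[]
    for n in C:
        f=models.search_frame(q,n)
        if f: o.append((C[n],px(f[0]['location']))); print(q,n,o[-1][1],round(f[0]['conf'],2),[px(x['location']).round() for x in f[1:2]])
    if len(o)==2: print("   tri",tri(o))
print(r.observe())
E
```

```text
pics
scene 428.2509571234592 [-108.2  719.  1074.3] [ 0.4 -0.5 -0.7]
top 383.60226113158546 [ 395.3  -36.4 1206.2] [ 0.1  0.  -1. ]
gauge_board scene [283.1 176.3] 0.67 []
gauge_board top [319.  181.9] 0.55 []
   tri [ 511.4 -224.   -35.1]
fixed_face scene [267.9 163.1] 0.88 []
fixed_face top [314.3 166.2] 0.61 []
   tri [ 557.9 -197.9   23.5]
jaw_face scene [272.9 156.2] 0.68 []
jaw_face top [319.  163.3] 0.92 []
   tri [ 557.4 -213.3   46.7]
slide_grip scene [271.5 155.6] 0.56 []
lever_pivot scene [269.7 146.8] 0.5 []
lever_pivot top [330.4 151.8] 0.56 []
   tri [ 594.4 -246.4   48.7]
lever_grip scene [274.2 142.5] 0.49 [array([272., 159.])]
lever_grip top [333.1 152.1] 0.56 []
   tri [ 586.  -253.4   69.4]
square_block top [160.8 239.1] 0.59 [array([178., 196.])]
block_centre scene [216.3 253.5] 0.84 [array([286., 175.])]
block_centre top [180.5 196.5] 0.72 [array([332., 153.])]
   tri [450.4 211.3  17.7]
flat_block scene [247.7 232.4] 0.95 []
flat_block top [225.7 198.8] 0.84 []
   tri [445.6  72.8 -16.7]
cork_block scene [179.7 284.6] 0.88 []
cork_block top [134.3 191. ] 0.78 [array([318., 165.])]
   tri [463.2 354.   17.4]
tape_measure scene [306.9 119.8] 0.6 []
tape_measure top [399.3 153.1] 0.88 []
   tri [ 586.3 -462.3   46.3]
marker scene [240.  294.9] 0.82 [array([216., 250.])]
marker top [162.3 240.4] 0.59 []
   tri [312.9 267.3   1. ]
{'clock': 1.3, 'joints': array([ 1. ,  0.4,  0.1,  1.6, -0. ,  1.1, -0.1]), 'qvel': array([ 0., -0.,  0.,  0.,  0., -0., -0.]), 'effort': array([ -0. , -95. ,   3.8, -46.4,   0. ,   0. ,   0. ]), 'tool_pos': array([ 289.8, -609.6,  231.3]), 'tcp_rot': array([-3.1, -0. ,  0.4]), 'ft_force': array([ 0.3, -0.6,  0.5]), 'ft_torque': array([-0., -0., -0.]), 'grasp_force': 0.0, 'width': 85.27184629596995}
```

```bash
python3 - <<'E'
import cv2
t=cv2.imread('pics/top0.png'); cv2.imwrite('pics/topc.png',cv2.resize(t[110:270,110:430],(800,400),interpolation=cv2.INTER_CUBIC)) 
s=cv2.imread('pics/scene0.png'); cv2.imwrite('pics/scenec.png',cv2.resize(s[100:310,150:350],(570,600),interpolation=cv2.INTER_CUBIC)) 
E
```

```text
(no output)
```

View pics/topc.png

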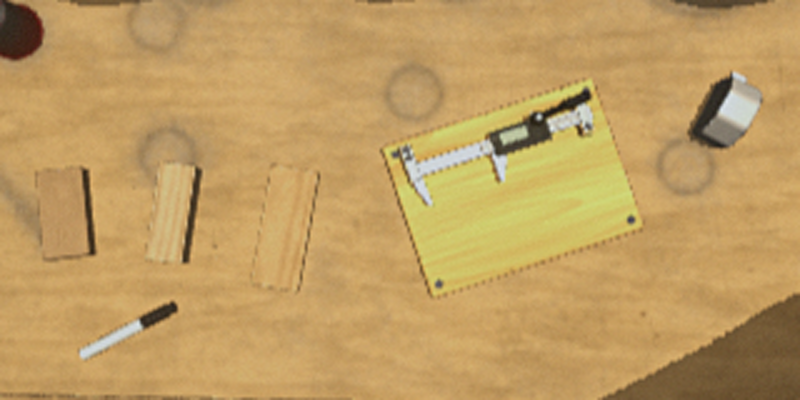

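View pics/scenec.png

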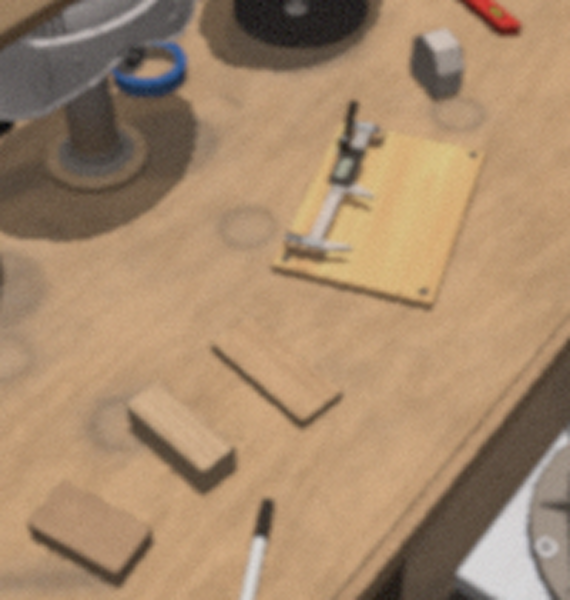

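```bash
cat >> h.py <<'E'
from scipy.optimize import minimize
def box(p,s):
    x,y,a,z=p; c,sn=np.cos(a),np.sin(a)
    return [np.array([x+c*u-sn*v, y+sn*u+c*v, z+w]) for u in(-s[0]/2,s[0]/2) for v in(-s[1]/2,s[1]/2) for w in(0,s[2])]
def render(c,p,s):
    pts=np.array([proj(c,X) for X in box(p,s)],np.float32)
    h=cv2.convexHull(((pts+0.5)*4)).reshape(-1,2)   # 4x supersample
    m=np.zeros((384*4,512*4),np.uint8)
    cv2.fillPoly(m,[np.round((h-.5)*16).astype(np.int32)],255,shift=4)
    return cv2.resize(m,(512,384),interpolation=cv2.INTER_AREA)/255.
def fit(obs,p0,s,freez=True):
    def f(d):
        p=np.r_[d[:2],d[2]/100,d[3] if freez else p0[3]]
        return sum(np.abs(render(c,p,s)-m).sum()/m.sum() for c,m in obs)
    d0=np.array([p0[0],p0[1],p0[2]*100,p0[3]])
    S=np.vstack([d0]+[d0+np.eye(4)[i]*8 for i in range(4)])
    q=minimize(f,d0,method='Nelder-Mead',options=dict(initial_simplex=S,maxiter=300,xatol=.05,fatol=1e-4))
    return np.r_[q.x[:2],q.x[2]/100,q.x[3]],q.fun
def bmask(q,n,c,hull=False):
    f=models.cut_out(q,n); 
    if not f: return None
    m=f[0]['pixels'].astype(np.uint8)
    k,l,st,_=cv2.connectedComponentsWithStats(m); m=(l==1+st[1:,4].argmax()).astype(np.uint8)
    if hull:
        h=cv2.convexHull(cv2.findContours(m,0,1)[0][0]); m=cv2.fillPoly(m*0,[h],1)
    return m.astype(float)
E
python3 - <<'E'
from h import *
np.set_printoptions(precision=3,suppress=True)
C={n:cam(n) for n in("scene","top")}
for q,s,p0 in [("gauge_board",(200,280,15),(530,-220,.33-0.0,0)),("square_block",(45,120,45),(450,211,-.1,0)),("block_centre",(45,120,45),(450,211,-.1,0)),("flat_block",(60,150,18),(445,72,-.15,0))]:
    M={n:bmask(q,n,C[n],q=="gauge_board") for n in C}
    for n in C:
        if M[n] is None: print(q,n,"missing"); continue
        ys,xs=np.nonzero(M[n]); print(q,n,M[n].sum(),xs.mean(),ys.mean())
    for names in (["top"],["scene"],["scene","top"]):
        o=[(C[n],M[n]) for n in names if M[n] is not None]
        if o: print(names,*fit(o,p0,s,len(names)>1))
ov=[]
for n in C:
    im=C[n]['pixels'].copy(); 
    np.save(f'pics/{n}.npy',im)
E
```

```text
gauge_board scene 3469.0 284.29835687518016 173.38858460651485
gauge_board top 5958.0 314.22205438066464 184.45334004699563
['top'] [ 496.309 -203.435    0.337   10.445] 0.03157856630399726
['scene'] [ 496.851 -205.605    0.336   10.393] 0.05961711291608024
['scene', 'top'] [ 494.716 -203.389    0.34     5.994] 0.08678563880849345
square_block scene 749.0 214.0921228304406 252.67156208277703
square_block top 711.0 179.12376933895922 193.63713080168776
['top'] [457.512 214.356   1.452 -47.176] 0.05614296351451973
['scene'] [457.357 215.198  -1.741  68.757] 0.0962643001125684
['scene', 'top'] [454.282 210.226   1.386 -16.883] 0.5477055698654713
block_centre scene 741.0 214.01349527665317 252.6545209176788
block_centre top 706.0 179.12747875354108 194.26345609065154
['top'] [457.051 214.046   1.441 -86.918] 0.05204688107537633
['scene'] [457.986 215.198  -1.721  68.721] 0.11804397872509327
['scene', 'top'] [457.564 214.536   1.439  -3.372] 0.16719100572756546
flat_block scene 899.0 247.28476084538377 229.72080088987764
flat_block top 948.0 223.47257383966246 200.67299578059072
['top'] [441.131  77.725   1.42  -32.355] 0.051418879788202206
['scene'] [440.842  78.74   -1.73  155.819] 0.05394228881764052
['scene', 'top'] [441.379  78.096   1.416  -1.469] 0.10856661837937467
```

```bash
cat >> h.py <<'E'
BO=np.array([496.5,-204.3,0]);BA=0.337
def b2w(v):
    c,s=np.cos(BA),np.sin(BA); return BO+np.array([c*v[0]-s*v[1],s*v[0]+c*v[1],v[2]])
def w2b(X):
    c,s=np.cos(BA),np.sin(BA); d=np.array(X)-BO; return np.array([c*d[0]+s*d[1],-s*d[0]+c*d[1],d[2]])
def strip(c,z,x0=-10,x1=125,k=2.2):
    # columns: board y from +140 (left) to -200 (right); rows: board x from x1 (top) to x0
    src=np.float32([proj(c,b2w([x,y,z])) for x,y in((x1,140),(x1,-200),(x0,-200),(x0,140))])
    w,h=int(340*k),int((x1-x0)*k); dst=np.float32([[0,0],[w,0],[w,h],[0,h]])
    im=cv2.warpPerspective(c['pixels'],cv2.getPerspectiveTransform(src,dst),(w,h),flags=cv2.INTER_CUBIC)
    for y in range(-200,141,20): cv2.line(im,(int((140-y)*k),0),(int((140-y)*k),8 if y%100 else 20),(255,0,0),1)
    for x in range(0,int(x1),20): cv2.line(im,(0,int((x1-x)*k)),(8,int((x1-x)*k)),(255,0,0),1)
    return im
E
python3 - <<'E'
from h import *
np.set_printoptions(precision=2,suppress=True)
C={n:cam(n) for n in("top","scene")}
cv2.imwrite('pics/strip.png',np.vstack([strip(C["top"],36.5),strip(C["scene"],36.5)]))
for q,z in (("fixed_face",36.5),("jaw_face",36.5),("slide_grip",44),("lever_pivot",64.5),("lever_grip",69.5)):
    for n in C:
        for f in models.search_frame(q,n)[:2]: print(q,n,round(f['conf'],2),w2b(atz(C[n],px(f['location']),z)))
s=r.observe(); print(s['tcp_rot'],s['joints'])
E
```

```text
fixed_face top 0.88 [ 45.65 -21.4   36.5 ]
fixed_face scene 0.9 [64.35  4.69 36.5 ]
jaw_face top 0.54 [ 56.86 -20.73  36.5 ]
jaw_face top 0.36 [146.6  534.49  36.5 ]
jaw_face scene 0.79 [ 55.16 -19.48  36.5 ]
jaw_face scene 0.72 [ 68.64 -37.07  36.5 ]
slide_grip top 0.55 [ 45.42 -19.81  44.  ]
slide_grip scene 0.63 [ 63.56 -39.56  44.  ]
lever_pivot top 0.61 [ 73.11 -77.77  64.5 ]
lever_pivot scene 0.75 [ 55.63 -10.64  64.5 ]
lever_pivot scene 0.62 [56.59 17.72 64.5 ]
lever_grip scene 0.6 [-13.57  74.47  69.5 ]
lever_grip scene 0.46 [ 76.08 -69.05  69.5 ]
[ 3.14 -0.    0.44] [ 0.98  0.43  0.07  1.61 -0.03  1.11 -0.07]
```

View pics/strip.png

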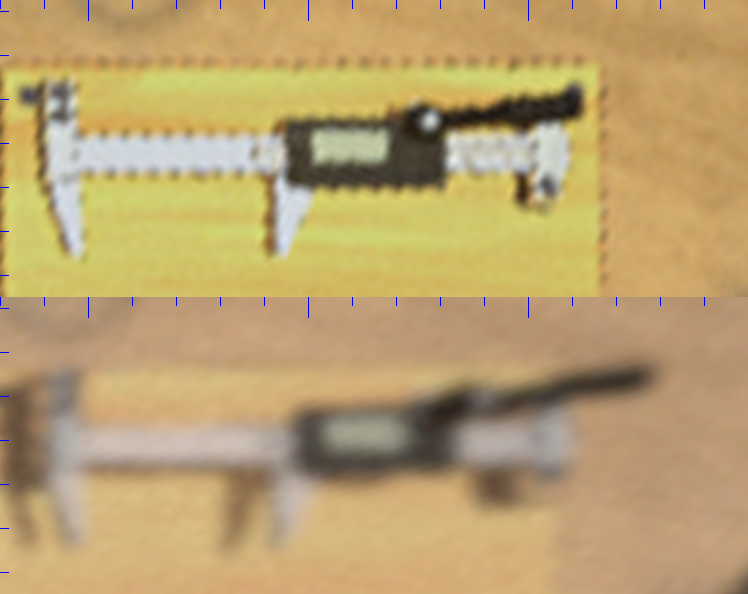

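```bash
cat >> h.py <<'E'
def plan(wps,start=None):
    """wps: (x,y,z,psi,grip,n). prints rows in tool axes, rounded with carry"""
    s=r.observe()
    cur=np.r_[s['tool_pos'],s['tcp_rot'][2]] if start is None else np.array(start,float)
    out=[]
    for x,y,z,psi,g,n in wps:
        tgt=np.array([x,y,z,psi],float)
        for i in range(n):
            d=(tgt-cur)/(n-i); c,sn=np.cos(cur[3]),np.sin(cur[3])
            t=np.round([c*d[0]+sn*d[1], sn*d[0]-c*d[1], -d[2]],0); ro=round(-d[3],3)
            out.append([*(t/1000).tolist(),ro,g])
            cur+=[c*t[0]+sn*t[1], sn*t[0]-c*t[1], -t[2], -ro]
    for k in range(0,len(out),8): print(str(out[k:k+8]).replace(' ','').replace('-0.0,','0,').replace('0.0,','0,'))
    print('end',cur.round(3),len(out))
E
python3 - <<'E'
from h import *
s=r.observe(); print(s['tool_pos'],s['tcp_rot'])
plan([(289.8,-609.6,181,-.126,1,4),(500,-250,170,-.126,1,8),(500,0,160,-.126,1,5),(445.5,216.1,140,-.126,1,6),(445.5,216.1,140,-.126,1,1)])
E
```

```text
[ 289.79961502 -609.6157475   231.32224323] [ 3.14157227e+00 -1.58334146e-05  4.43767020e-01]
[[0,0,0.013,np.float64(0.142),1],[0,0,0.012,np.float64(0.143),1],[0,0,0.013,np.float64(0.142),1],[0,0,0.012,np.float64(0.143),1],[0.02,-0.048,0.001,np.float64(-0.0),1],[0.02,-0.048,0.001,np.float64(-0.0),1],[0.021,-0.048,0.002,np.float64(-0.0),1],[0.02,-0.048,0.001,np.float64(-0.0),1]]
[[0.021,-0.048,0.002,np.float64(-0.0),1],[0.02,-0.048,0.001,np.float64(-0.0),1],[0.021,-0.048,0.002,np.float64(-0.0),1],[0.02,-0.047,0.001,np.float64(-0.0),1],[-0.006,-0.05,0.002,np.float64(-0.0),1],[-0.006,-0.05,0.002,np.float64(-0.0),1],[-0.006,-0.049,0.002,np.float64(-0.0),1],[-0.007,-0.05,0.002,np.float64(-0.0),1]]
[[-0.006,-0.049,0.002,np.float64(-0.0),1],[-0.014,-0.035,0.003,np.float64(-0.0),1],[-0.013,-0.035,0.003,np.float64(-0.0),1],[-0.014,-0.034,0.004,np.float64(-0.0),1],[-0.013,-0.035,0.003,np.float64(-0.0),1],[-0.014,-0.034,0.004,np.float64(-0.0),1],[-0.013,-0.035,0.003,np.float64(-0.0),1],[0,0,0,np.float64(-0.0),1]]
end [ 4.46022e+02  2.16288e+02  1.40322e+02 -1.26000e-01] 24
```

>>> {"fn": "drive_tool", "kwargs": {
  "targets": [
    [0,0,0.013,0.142,1],
    [0,0,0.012,0.143,1],
    [0,0,0.013,0.142,1],
    [0,0,0.012,0.143,1],
    [0.02,-0.048,0.001,0,1],
    [0.02,-0.048,0.001,0,1],
    [0.021,-0.048,0.002,0,1],
    [0.02,-0.048,0.001,0,1]
  ]
}}

```text
clock: 3.4
tool_pos: [395.1, -427.8, 176.4]
tcp_rot: [3.142, -0.0, -0.126]
ft_force: [-0.3, 0.3, -1.0]
width: 85.3
grasp_force: 0.0
```

>>> {"fn": "drive_tool", "kwargs": {
  "targets": [
    [0.021,-0.048,0.002,0,1],
    [0.02,-0.048,0.001,0,1],
    [0.021,-0.048,0.002,0,1],
    [0.02,-0.047,0.001,0,1],
    [-0.006,-0.05,0.002,0,1],
    [-0.006,-0.05,0.002,0,1],
    [-0.006,-0.049,0.002,0,1],
    [-0.007,-0.05,0.002,0,1]
  ]
}}

```text
clock: 4.4
tool_pos: [499.9, -48.1, 162.5]
tcp_rot: [-3.142, -0.001, -0.126]
ft_force: [1.5, 0.2, -0.0]
width: 85.7
grasp_force: 0.0
```

>>> {"fn": "drive_tool", "kwargs": {
  "targets": [
    [-0.006,-0.049,0.002,0,1],
    [-0.014,-0.035,0.003,0,1],
    [-0.013,-0.035,0.003,0,1],
    [-0.014,-0.034,0.004,0,1],
    [-0.013,-0.035,0.003,0,1],
    [-0.014,-0.034,0.004,0,1],
    [-0.013,-0.035,0.003,0,1],
    [0,0,0,0,1]
  ]
}}

```text
clock: 5.4
tool_pos: [445.2, 219.0, 140.3]
tcp_rot: [-3.141, 0.0, -0.122]
ft_force: [-0.5, -1.0, 0.2]
width: 85.6
grasp_force: 0.0
```

>>> {"fn": "drive_tool", "kwargs": {
  "targets": [
    [0,0,0.03,0,1],
    [0,0,0.03,0,1],
    [0,0,0.03,0,1],
    [0,0,0.02,0,1],
    [0,0,0.01,0,1],
    [0,0,0,0,1],
    [0,0,0,0,1],
    [0,0,0,0,1]
  ]
}}

```text
clock: 6.4
tool_pos: [446.5, 216.5, 21.1]
tcp_rot: [-3.141, -0.001, -0.126]
ft_force: [-0.1, -0.6, -0.2]
width: 85.5
grasp_force: 0.0
```

>>> {"fn": "drive_tool", "kwargs": {
  "targets": [
    [0,0,0.008,0,1],
    [0,0,0,0,1],
    [0,0,0,0,0],
    [0,0,0,0,0],
    [0,0,0,0,0],
    [0,0,0,0,0],
    [0,0,0,0,0],
    [0,0,0,0,0]
  ]
}}

```text
clock: 7.4
tool_pos: [446.2, 216.4, 12.6]
tcp_rot: [-3.141, -0.0, -0.126]
ft_force: [-1.5, -0.3, 5.4]
width: 43.9
grasp_force: 61.4
```

```bash
sed -i 's/ro=round(-d\[3\],3)/ro=float(round(-d[3],3))/' h.py; python3 - <<'E'
from h import *
a=b2w([-29,74.5,90]);print(a)
plan([(446.2,216.4,90,-.126,0,3),(446.2,216.4,90,.337,0,3),(a[0],a[1],90,.337,0,10),(a[0],a[1],32,.337,0,6),(a[0],a[1],30,.337,0,2)])
E
```

```text
[ 444.49725318 -143.57962184   90.        ]
[[0,0,-0.026,0,0],[0,0,-0.026,0,0],[0,0,-0.025,0,0],[0,0,0,-0.154,0],[0,0,0,-0.155,0],[0,0,0,-0.154,0],[-0.012,0.034,0,0,0],[-0.012,0.034,0,0,0]]
[[-0.012,0.034,0,0,0],[-0.012,0.034,0,0,0],[-0.012,0.034,0,0,0],[-0.012,0.034,0,0,0],[-0.012,0.034,0,0,0],[-0.012,0.034,0,0,0],[-0.012,0.034,0,0,0],[-0.013,0.033,0,0,0]]
[[0,0,0.01,0,0],[0,0,0.01,0,0],[0,0,0.009,0,0],[0,0,0.01,0,0],[0,0,0.009,0,0],[0,0,0.01,0,0],[0,0,0.001,0,0],[0,0,0.001,0,0]]
end [ 4.43989e+02 -1.43512e+02  2.96500e+01  3.37000e-01] 24
```

>>> {"fn": "drive_tool", "kwargs": {
  "targets": [
    [0,0,-0.02,0,0],
    [0,0,-0.03,0,0],
    [0,0,-0.03,0,0],
    [0,0,0,-0.154,0],
    [0,0,0,-0.155,0],
    [0,0,0,-0.154,0],
    [-0.012,0.034,0,0,0],
    [-0.012,0.034,0,0,0]
  ]
}}

```text
clock: 8.4
tool_pos: [445.7, 143.4, 92.3]
tcp_rot: [-3.141, 0.0, 0.338]
ft_force: [0.5, -1.0, -0.8]
width: 44.5
grasp_force: 61.3
```

>>> {"fn": "drive_tool", "kwargs": {
  "targets": [
    [-0.012,0.034,0,0,0],
    [-0.012,0.034,0,0,0],
    [-0.012,0.034,0,0,0],
    [-0.012,0.034,0,0,0],
    [-0.012,0.034,0,0,0],
    [-0.012,0.034,0,0,0],
    [-0.012,0.034,0,0,0],
    [-0.013,0.033,0,0,0]
  ]
}}

```text
clock: 9.4
tool_pos: [443.7, -144.8, 92.4]
tcp_rot: [3.142, -0.0, 0.337]
ft_force: [-0.3, -0.0, -0.8]
width: 44.4
grasp_force: 61.3
```

```bash
python3 - <<'E'
from h import *
C={n:cam(n) for n in("top","scene")}
cv2.imwrite('pics/strip2.png',np.vstack([strip(C["top"],92,-100,90,1.5),strip(C["scene"],92,-100,90,1.5)]))
s=r.observe(); print(s['tool_pos'],s['tcp_rot'],w2b(s['tool_pos']),s['ft_force'],s['width'],s['joints'])
E
```

```text
[ 443.25307846 -147.04307061   92.30609893] [3.14079582e+00 4.39069279e-04 3.32256296e-01] [-31.31940572  71.64276266  92.30609893] [ 0.24886134  0.50718424 -1.38705323] 44.1759767044382 [ 0.32418782  0.28601248 -0.16310005  2.17631705  0.07398545  0.68420384
 -1.12831134]
```

View pics/strip2.png

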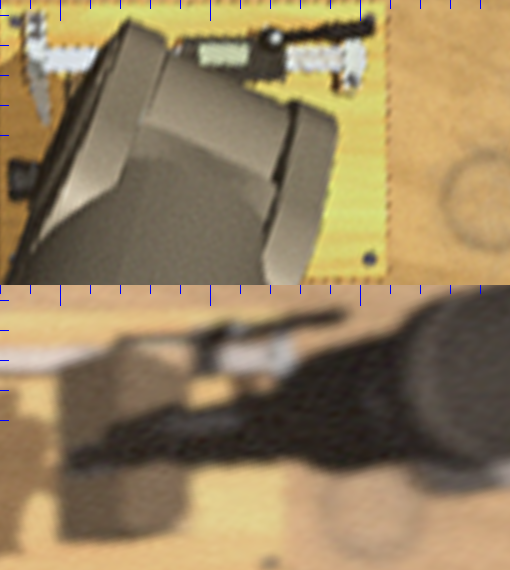

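>>> {"fn": "drive_tool", "kwargs": {
  "targets": [
    [0,0,0,0,0],
    [0,0,0,0,0],
    [0,0,0,0,0],
    [0,0,0.01,0,0],
    [0,0,0.005,0,0],
    [0,0,0,0,0],
    [0,0,0,0,0],
    [0,0,0,0,0]
  ]
}}

```text
clock: 10.5
tool_pos: [444.0, -143.7, 77.5]
tcp_rot: [3.142, -0.0, 0.337]
ft_force: [0.2, 0.5, -0.0]
width: 44.3
grasp_force: 61.4
```

```bash
python3 - <<'E'
from h import *
s=r.observe(); print(s['tool_pos'],s['tcp_rot'],w2b(s['tool_pos']))
E
```

```text
[ 443.96335619 -143.66563265   77.47492502] [ 3.14150335e+00 -2.44920086e-04  3.36676501e-01] [-29.53230586  74.59536418  77.47492502]
```

>>> {"fn": "drive_tool", "kwargs": {
  "targets": [
    [0,0,0.01,0,0],
    [0,0,0.01,0,0],
    [0,0,0.01,0,0],
    [0,0,0.008,0,0],
    [0,0,0.006,0,0],
    [0,0,0.003,0,0],
    [0,0,0,0,0],
    [0,0,0,0,0]
  ]
}}

```text
clock: 11.5
tool_pos: [444.0, -143.7, 30.5]
tcp_rot: [3.141, -0.0, 0.337]
ft_force: [0.5, 0.3, -0.7]
width: 43.8
grasp_force: 61.4
```

Lower to light contact, then push in towards the beam.

>>> {"fn": "drive_tool", "kwargs": {
  "targets": [
    [0,0,0.001,0,0],
    [0,0,0.001,0,0],
    [0.001,0,0,0,0],
    [0.001,0,0,0,0],
    [0.001,0,0,0,0],
    [0.001,0,0,0,0],
    [0,0,0,0,0],
    [0,0,0,0,0]
  ]
}}

```text
clock: 12.5
tool_pos: [447.6, -142.3, 28.3]
tcp_rot: [-3.142, -0.0, 0.337]
ft_force: [-0.6, 0.0, -0.5]
width: 44.0
grasp_force: 61.4
```

>>> {"fn": "drive_tool", "kwargs": {
  "targets": [
    [0.001,0,0,0,0],
    [0,0,0,0,0],
    [0.001,0,0,0,0],
    [0,0,0,0,0],
    [0,0,0,0,0],
    [0,0,0,0,0],
    [0,0,0,0,0],
    [0,0,0,0,0]
  ]
}}

```text
clock: 13.5
tool_pos: [449.5, -141.6, 28.3]
tcp_rot: [-3.142, -0.0, 0.337]
ft_force: [-0.1, -0.1, -1.0]
width: 44.1
grasp_force: 61.4
```

>>> {"fn": "drive_tool", "kwargs": {
  "targets": [
    [0.001,0,0,0,0],
    [0,0,0,0,0],
    [0,0,0,0,0],
    [0,0,0,0,0],
    [0.001,0,0,0,0],
    [0,0,0,0,0],
    [0,0,0,0,0],
    [0,0,0,0,0]
  ]
}}

```text
clock: 14.5
tool_pos: [450.7, -141.1, 28.2]
tcp_rot: [-3.141, 0.001, 0.336]
ft_force: [-4.9, -2.3, 0.1]
width: 44.4
grasp_force: 61.7
```

>>> {"fn": "drive_tool", "kwargs": {
  "targets": [
    [0,0,0.001,0,0],
    [0,0,0,0,0],
    [0,0,0,0,0.8],
    [0,0,0,0,0.8],
    [0,0,0,0,0.8],
    [0,0,0,0,0.8],
    [0,0,-0.01,0,0.8],
    [0,0,-0.02,0,0.8]
  ]
}}

```text
clock: 15.5
tool_pos: [451.0, -140.8, 57.7]
tcp_rot: [-3.141, 0.001, 0.337]
ft_force: [-0.5, 0.3, 0.7]
width: 68.1
grasp_force: 0.0
```

```bash
python3 - <<'E'
from h import *
C={n:cam(n) for n in("top","scene")}
s=r.observe(); print(s['tool_pos'],s['tcp_rot'],w2b(s['tool_pos']),s['joints'])
g=b2w([55.5,-21.5,0]);print(g)
a=b2w([0,40,110])
plan([(s['tool_pos'][0],s['tool_pos'][1],110,.337,.8,2),(a[0],a[1],110,.337-np.pi/2,.6,12),(g[0],g[1],110,.337-np.pi/2,.6,2)])
E
```

```text
[ 452.50181411 -141.2487602    59.35454643] [ 3.14008990e+00 -2.45716139e-03  3.36571300e-01] [-20.67497206  74.05298598  59.35454643] [ 0.30250285  0.3517     -0.15834812  2.1831444   0.09525587  0.61005269
 -1.15852063]
[ 555.98730663 -206.23916207    0.        ]
[[0,0,-0.025,0,0.8],[0,0,-0.026,0,0.8],[0.002,0.003,0,0.131,0.6],[0.002,0.003,0,0.131,0.6],[0.002,0.002,0,0.131,0.6],[0.003,0.002,0,0.131,0.6],[0.003,0.002,0,0.131,0.6],[0.003,0.001,0,0.131,0.6]]
[[0.003,0.001,0,0.131,0.6],[0.003,0,0,0.131,0.6],[0.003,0,0,0.131,0.6],[0.003,-0.001,0,0.13,0.6],[0.004,-0.001,0,0.131,0.6],[0.003,-0.001,0,0.13,0.6],[0.031,-0.028,0,0,0.6],[0.03,-0.028,0,0,0.6]]
end [ 556.238 -205.749  110.355   -1.233] 16
```

```bash
python3 - <<'E'
from h import *
s=r.observe()
g=b2w([55.5,-21.5,0]);a=b2w([0,40,110])
plan([(s['tool_pos'][0],s['tool_pos'][1],110,.337,.8,2),(a[0],a[1],110,.337+np.pi/2,.6,12),(g[0],g[1],110,.337+np.pi/2,.6,2)],[452,-141,59,.337])
E
```

```text
[[0,0,-0.026,0,0.8],[0,0,-0.025,0,0.8],[0.002,0.003,0,-0.131,0.6],[0.001,0.003,0,-0.131,0.6],[0.001,0.003,0,-0.131,0.6],[0.001,0.003,0,-0.131,0.6],[0,0.003,0,-0.131,0.6],[0,0.003,0,-0.131,0.6]]
[[-0.001,0.003,0,-0.131,0.6],[-0.001,0.003,0,-0.131,0.6],[-0.002,0.003,0,-0.131,0.6],[-0.002,0.003,0,-0.131,0.6],[-0.003,0.003,0,-0.13,0.6],[-0.003,0.002,0,-0.131,0.6],[-0.031,0.028,0,0,0.6],[-0.031,0.028,0,0,0.6]]
end [ 556.601 -206.512  110.       1.908] 16
```

>>> {"fn": "drive_tool", "kwargs": {
  "targets": [
    [0,0,-0.026,0,0.8],
    [0,0,-0.025,0,0.8],
    [0.002,0.003,0,-0.131,0.6],
    [0.001,0.003,0,-0.131,0.6],
    [0.001,0.003,0,-0.131,0.6],
    [0.001,0.003,0,-0.131,0.6],
    [0,0.003,0,-0.131,0.6],
    [0,0.003,0,-0.131,0.6]
  ]
}}

```text
clock: 16.6
tool_pos: [466.6, -152.5, 108.3]
tcp_rot: [-3.142, -0.0, 1.127]
ft_force: [-0.1, 0.5, -0.4]
width: 51.7
grasp_force: 0.0
```

>>> {"fn": "drive_tool", "kwargs": {
  "targets": [
    [-0.001,0.003,0,-0.131,0.6],
    [-0.001,0.003,0,-0.131,0.6],
    [-0.002,0.003,0,-0.131,0.6],
    [-0.002,0.003,0,-0.131,0.6],
    [-0.003,0.003,0,-0.13,0.6],
    [-0.003,0.002,0,-0.131,0.6],
    [0,0,0,0,0.6],
    [0,0,0,0,0.6]
  ]
}}

```text
clock: 17.6
tool_pos: [482.4, -166.5, 108.3]
tcp_rot: [-3.141, -0.0, 1.905]
ft_force: [-0.6, 0.1, -1.0]
width: 51.2
grasp_force: 0.0
```

```bash
python3 - <<'E'
from h import *
C={n:cam(n) for n in("top","scene")}
s=r.observe(); print(s['tool_pos'],s['tcp_rot'],w2b(s['tool_pos']),s['joints'],s['width'])
g=b2w([55.5,-21.5,0])
plan([(g[0],g[1],s['tool_pos'][2],.337+np.pi/2,.6,4),(g[0],g[1],60,.337+np.pi/2,.6,4)])
cv2.imwrite('pics/strip3.png',np.vstack([strip(C["top"],36.5,-90,90,1.5),strip(C["scene"],36.5,-90,90,1.5)]))
E
```

```text
[ 482.50180494 -166.38580446  108.33137154] [-3.14149402e+00 -3.88941291e-06  1.90589703e+00] [ -0.67420222  40.41016134 108.33137154] [ 0.59503373  0.35014906 -0.45925569  2.05912318  0.21840351  0.7782138
  0.33849732] 51.3252651940591
[[-0.015,0.014,0,0,0.6],[-0.016,0.014,0,-0.001,0.6],[-0.015,0.014,0,0,0.6],[-0.016,0.014,0,-0.001,0.6],[0,0,0.012,0,0.6],[0,0,0.012,0,0.6],[0,0,0.012,0,0.6],[0,0,0.012,0,0.6]]
end [ 555.797 -206.484   60.331    1.908] 8
```

View pics/strip3.png

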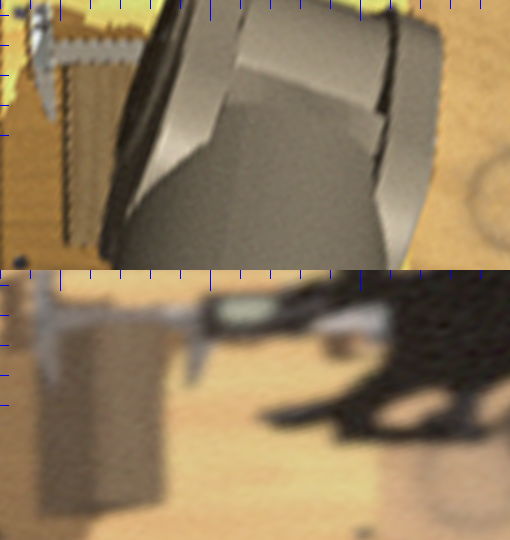

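>>> {"fn": "drive_tool", "kwargs": {
  "targets": [
    [-0.015,0.014,0,0,0.6],
    [-0.016,0.014,0,-0.001,0.6],
    [-0.015,0.014,0,0,0.6],
    [-0.016,0.014,0,-0.001,0.6],
    [0,0,0.012,0,0.6],
    [0,0,0.012,0,0.6],
    [0,0,0.01,0,0.6],
    [0,0,0,0,0.6]
  ]
}}

```text
clock: 18.7
tool_pos: [555.1, -206.1, 73.4]
tcp_rot: [-3.14, -0.001, 1.91]
ft_force: [-0.0, 0.8, 1.3]
width: 50.9
grasp_force: 0.0
```

```bash
python3 - <<'E'
from h import *
s=r.observe(); print(s['tool_pos'],s['tcp_rot'],w2b(s['tool_pos']),s['ft_force'])
E
```

```text
[ 555.14287223 -206.06210797   73.37236647] [-3.14024864e+00 -1.14133337e-03  1.90986385e+00] [ 54.76160852 -21.0536866   73.37236647] [-0.02338134  0.78970393  1.28029554]
```

>>> {"fn": "drive_tool", "kwargs": {
  "targets": [
    [0,0.001,0.01,0,0.6],
    [0,0,0.01,0,0.6],
    [0,0,0.01,0,0.6],
    [0,0,0.01,0,0.6],
    [0,0,0.008,0,0.6],
    [0,0,0.004,0,0.6],
    [0,0,0,0,0.6],
    [0,0,0,0,0.6]
  ]
}}

```text
clock: 19.7
tool_pos: [557.1, -206.2, 22.6]
tcp_rot: [3.141, 0.0, 1.91]
ft_force: [0.9, 0.2, -0.4]
width: 51.7
grasp_force: 0.0
```

>>> {"fn": "drive_tool", "kwargs": {
  "targets": [
    [0,0,0,0,0.45],
    [0,0,0,0,0.4],
    [0,0,0,0,0.35],
    [0,0,0,0,0.3],
    [0,0,0,0,0.3],
    [0,0,0,0,0.3],
    [0,0,0,0,0.3],
    [0,0,0,0,0.3]
  ]
}}

```text
clock: 20.7
tool_pos: [556.5, -206.6, 22.7]
tcp_rot: [-3.141, 0.0, 1.909]
ft_force: [-4.4, -1.3, 8.7]
width: 30.6
grasp_force: 58.5
```

>>> {"fn": "drive_tool", "kwargs": {
  "targets": [
    [0.002,0,0,0,0.3],
    [0.004,0,0,0,0.3],
    [0.005,0,0,0,0.3],
    [0.005,0,0,0,0.3],
    [0.005,0,0,0,0.3],
    [0.004,0,0,0,0.3],
    [0.002,0,0,0,0.3],
    [0,0,0,0,0.3]
  ]
}}

```text
clock: 21.7
tool_pos: [547.5, -181.0, 22.7]
tcp_rot: [-3.141, 0.0, 1.91]
ft_force: [-4.8, -1.4, 8.4]
width: 30.6
grasp_force: 58.7
```

>>> {"fn": "drive_tool", "kwargs": {
  "targets": [
    [0.001,0,0,0,0.3],
    [0.001,0,0,0,0.3],
    [0.001,0,0,0,0.3],
    [0.001,0,0,0,0.3],
    [0.001,0,0,0,0.3],
    [0.001,0,0,0,0.3],
    [0.001,0,0,0,0.3],
    [0,0,0,0,0.3]
  ]
}}

```text
clock: 22.7
tool_pos: [545.2, -174.6, 22.7]
tcp_rot: [-3.141, 0.0, 1.909]
ft_force: [-4.9, -1.4, 8.0]
width: 30.6
grasp_force: 58.7
```

>>> {"fn": "drive_tool", "kwargs": {
  "targets": [
    [0.001,0,0,0,0.3],
    [0,0,0,0,0.3],
    [0.001,0,0,0,0.3],
    [0,0,0,0,0.3],
    [0.001,0,0,0,0.3],
    [0,0,0,0,0.3],
    [0.001,0,0,0,0.3],
    [0,0,0,0,0.3]
  ]
}}

```text
clock: 23.7
tool_pos: [543.9, -170.8, 22.7]
tcp_rot: [-3.141, 0.0, 1.909]
ft_force: [-4.9, -1.8, 9.1]
width: 30.4
grasp_force: 58.7
```

>>> {"fn": "drive_tool", "kwargs": {
  "targets": [
    [0.0005,0,0,0,0.3],
    [0,0,0,0,0.3],
    [0.0005,0,0,0,0.3],
    [0,0,0,0,0.3],
    [0.0005,0,0,0,0.3],
    [0,0,0,0,0.3],
    [0,0,0,0,0.3],
    [0,0,0,0,0.3]
  ]
}}

```text
clock: 24.7
tool_pos: [543.4, -169.5, 22.7]
tcp_rot: [-3.141, 0.001, 1.909]
ft_force: [-4.5, -1.9, 8.8]
width: 30.4
grasp_force: 58.6
```

>>> {"fn": "drive_tool", "kwargs": {
  "targets": [
    [0.0005,0,0,0,0.3],
    [0,0,0,0,0.3],
    [0.0005,0,0,0,0.3],
    [0,0,0,0,0.3],
    [0,0,0,0,0.3],
    [0,0,0,0,0.3],
    [0,0,0,0,0.3],
    [0,0,0,0,0.3]
  ]
}}

```text
clock: 25.7
tool_pos: [543.2, -168.6, 22.7]
tcp_rot: [-3.141, 0.001, 1.909]
ft_force: [-4.3, -2.3, 8.2]
width: 30.6
grasp_force: 58.6
```

>>> {"fn": "drive_tool", "kwargs": {
  "targets": [
    [0.0005,0,0,0,0.3],
    [0,0,0,0,0.3],
    [0,0,0,0,0.3],
    [0,0,0,0,0.3],
    [0,0,0,0,0.3],
    [0,0,0,0,0.3],
    [0,0,0,0,0.3],
    [0,0,0,0,0.3]
  ]
}}

```text
clock: 26.7
tool_pos: [542.9, -168.1, 22.7]
tcp_rot: [-3.141, 0.001, 1.909]
ft_force: [-5.6, -2.2, 8.3]
width: 30.4
grasp_force: 58.6
```

>>> {"fn": "drive_tool", "kwargs": {
  "targets": [
    [0.0005,0,0,0,0.3],
    [0,0,0,0,0.3],
    [0,0,0,0,0.3],
    [0.0005,0,0,0,0.3],
    [0,0,0,0,0.3],
    [0,0,0,0,0.3],
    [0,0,0,0,0.3],
    [0,0,0,0,0.3]
  ]
}}

```text
clock: 27.7
tool_pos: [542.7, -167.3, 22.7]
tcp_rot: [-3.141, 0.001, 1.909]
ft_force: [-3.9, -2.6, 8.3]
width: 30.4
grasp_force: 58.6
```

>>> {"fn": "drive_tool", "kwargs": {
  "targets": [
    [0.0005,0,0,0,0.3],
    [0,0,0,0,0.3],
    [0,0,0,0,0.3],
    [0.0005,0,0,0,0.3],
    [0,0,0,0,0.3],
    [0,0,0,0,0.3],
    [0,0,0,0,0.3],
    [0,0,0,0,0.3]
  ]
}}

```text
clock: 28.7
tool_pos: [542.4, -166.6, 22.8]
tcp_rot: [-3.141, 0.001, 1.909]
ft_force: [-2.9, -4.4, 8.6]
width: 30.8
grasp_force: 58.6
```

```bash
python3 - <<'E'
from h import *
C={n:cam(n) for n in("top","scene")}
s=r.observe(); print(s['tool_pos'],w2b(s['tool_pos']),s['ft_force'],s['ft_torque'])
cv2.imwrite('pics/strip4.png',np.vstack([strip(C["top"],36.5,-70,90,1.8),strip(C["scene"],36.5,-70,90,1.8)]))
E
```

```text
[ 542.34812846 -166.51356019   22.73544868] [55.76357508 20.50096611 22.73544868] [-3.22440567 -3.92973361  7.60124762] [-0.80274495  0.92040215  0.15661454]
```

View pics/strip4.png

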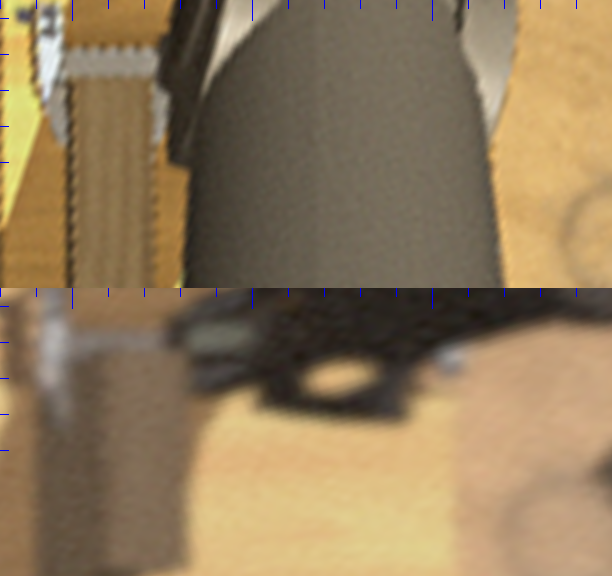

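>>> {"fn": "drive_tool", "kwargs": {
  "targets": [
    [0.0005,0,0,0,0.3],
    [0,0,0,0,0.3],
    [0,0,0,0,0.3],
    [0.0005,0,0,0,0.3],
    [0,0,0,0,0.3],
    [0,0,0,0,0.3],
    [0,0,0,0,0.3],
    [0,0,0,0,0.3]
  ]
}}

```text
clock: 29.8
tool_pos: [542.3, -166.5, 22.8]
tcp_rot: [-3.141, 0.002, 1.909]
ft_force: [-1.9, -7.9, 5.0]
width: 30.2
grasp_force: 58.9
```

>>> {"fn": "drive_tool", "kwargs": {
  "targets": [
    [0.0005,0,0,0,0.3],
    [0,0,0,0,0.3],
    [0.0005,0,0,0,0.3],
    [0,0,0,0,0.3],
    [0,0,0,0,0.3],
    [0,0,0,0,0.3],
    [0,0,0,0,0.3],
    [0,0,0,0,0.3]
  ]
}}

```text
clock: 30.8
tool_pos: [542.3, -166.3, 22.8]
tcp_rot: [3.142, 0.003, 1.908]
ft_force: [0.5, -13.3, 2.0]
width: 30.6
grasp_force: 59.1
```

>>> {"fn": "drive_tool", "kwargs": {
  "targets": [
    [0,0,0,0,0.6],
    [0,0,0,0,0.6],
    [0,0,0,0,0.6],
    [0,0,-0.01,0,0.6],
    [0,0,-0.025,0,0.6],
    [0,0,-0.03,0,0.6],
    [0,0,-0.03,0,0.5],
    [0.02,-0.04,0,0,0.4]
  ]
}}

```text
clock: 31.8
tool_pos: [500.5, -158.0, 120.1]
tcp_rot: [3.136, 0.002, 1.91]
ft_force: [-1.0, -0.2, -0.6]
width: 34.0
grasp_force: 0.0
```

>>> {"fn": "drive_tool", "kwargs": {
  "targets": [
    [0.03,-0.04,0,0,0.4],
    [0.03,-0.04,0,0,0.4],
    [0.03,-0.02,0,0,0.4],
    [0.03,0,0,0,0.4],
    [0.03,0,0,0,0.4],
    [0.02,0,0,0,0.4],
    [0,0,0,0,0.4],
    [0,0,0,0,0.4]
  ]
}}

```text
clock: 32.8
tool_pos: [347.2, -31.5, 117.7]
tcp_rot: [3.141, 0.0, 1.91]
ft_force: [-0.3, -0.0, 0.6]
width: 34.1
grasp_force: 0.0
```

```bash
python3 - <<'E'
from h import *
np.set_printoptions(precision=2,suppress=True)
C={n:cam(n) for n in("top","scene")}
s=r.observe(); print(s['tool_pos'],w2b(s['tool_pos']),s['tcp_rot'],s['joints'])
cv2.imwrite('pics/strip5.png',np.vstack([strip(C["top"],64.5,-40,120,1.8),strip(C["scene"],64.5,-40,120,1.8)]))
for q,z in (("lever_pivot",64.5),("lever_grip",69.5),("clamp_lever",69.5)):
    for n in C:
        for f in models.search_frame(q,n)[:2]: print(q,n,round(f['conf'],2),w2b(atz(C[n],px(f['location']),z)))
E
```

```text
[347.05 -31.62 117.45] [-83.95 212.38 117.45] [ 3.14 -0.    1.91] [ 0.5   0.09 -0.61  2.37  0.08  0.7   0.17]
lever_pivot top 0.68 [ 74.05 -44.17  64.5 ]
lever_pivot top 0.64 [-14.41  87.38  64.5 ]
lever_grip top 0.68 [ 71.26 -39.77  69.5 ]
clamp_lever top 0.54 [ 73.39 -48.41  69.5 ]
clamp_lever top 0.46 [-23.42 491.69  69.5 ]
clamp_lever scene 0.54 [ 75.23 -15.93  69.5 ]
```

View pics/strip5.png

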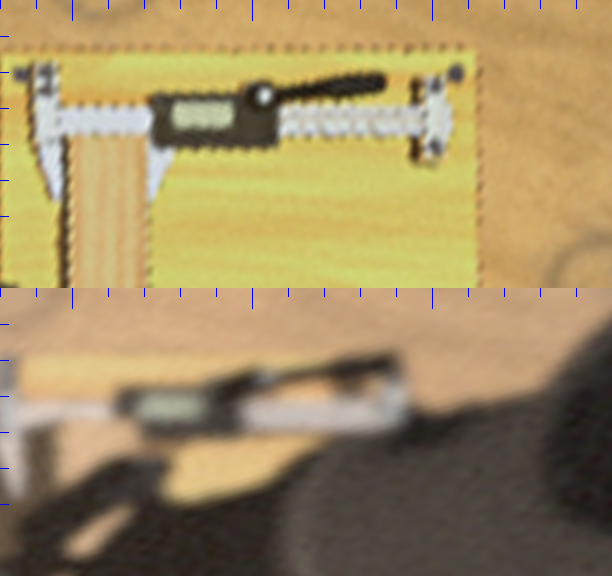

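```bash
python3 - <<'E'
from h import *
p=np.array([67.8,-6.3]); R=48
def w(th,z,n=1,g=.36):
    a=b2w([p[0]+R*np.sin(th),p[1]-R*np.cos(th),z]); return (*a,.337+np.pi/2+th,g,n) if False else (a[0],a[1],a[2],.337+np.pi/2+th,g,n)
print(w(.11,50))
plan([w(.11,116,8),w(.11,116,2),w(.11,50,6)]+[w(.11+.1216*k,50) for k in range(1,9)]+[w(1.083+.0608*k,50) for k in range(1,9)])
E
```

```text
(np.float64(583.3180385476793), np.float64(-231.11096483282316), np.float64(50.0), 2.0177963267948966, 0.36, 1)
[[-0.033,0.02,0,-0.014,0.36],[-0.034,0.019,0,-0.013,0.36],[-0.034,0.019,0,-0.014,0.36],[-0.034,0.018,0,-0.013,0.36],[-0.034,0.018,0,-0.014,0.36],[-0.035,0.017,0,-0.013,0.36],[-0.035,0.017,0.001,-0.014,0.36],[-0.035,0.016,0,-0.013,0.36]]
[[0,0,0,0,0.36],[0,0,0,0,0.36],[0,0,0.011,0,0.36],[0,0,0.011,0,0.36],[0,0,0.011,0,0.36],[0,0,0.011,0,0.36],[0,0,0.011,0,0.36],[0,0,0.011,0,0.36]]
[[0,0.006,0,-0.122,0.36],[0.001,0.005,0,-0.122,0.36],[0,0.006,0,-0.121,0.36],[0,0.006,0,-0.122,0.36],[0.001,0.006,0,-0.121,0.36],[0,0.006,0,-0.122,0.36],[0,0.005,0,-0.122,0.36],[0.001,0.006,0,-0.121,0.36]]
[[0,0.003,0,-0.061,0.36],[0,0.003,0,-0.061,0.36],[0,0.003,0,-0.061,0.36],[0,0.003,0,-0.061,0.36],[0,0.003,0,-0.06,0.36],[0,0.003,0,-0.061,0.36],[0,0.003,0,-0.061,0.36],[0,0.003,0,-0.061,0.36]]
end [ 608.182 -171.603   50.287    3.477] 32
```

>>> {"fn": "drive_tool", "kwargs": {
  "targets": [
    [-0.033,0.02,0,-0.014,0.36],
    [-0.034,0.019,0,-0.013,0.36],
    [-0.034,0.019,0,-0.014,0.36],
    [-0.034,0.018,0,-0.013,0.36],
    [-0.034,0.018,0,-0.014,0.36],
    [-0.035,0.017,0,-0.013,0.36],
    [-0.035,0.017,0.001,-0.014,0.36],
    [-0.035,0.016,0,-0.013,0.36]
  ]
}}

```text
clock: 34.2
tool_pos: [584.3, -231.7, 115.9]
tcp_rot: [-3.141, -0.0, 2.018]
ft_force: [-0.2, 0.6, 0.4]
width: 31.0
grasp_force: 0.0
```

>>> {"fn": "drive_tool", "kwargs": {
  "targets": [
    [0,0,0,0,0.36],
    [0,0,0,0,0.36],
    [0,0,0.01,0,0.36],
    [0,0,0.01,0,0.36],
    [0,0,0,0,0.36],
    [0,0,0,0,0.36],
    [0,0,0,0,0.36],
    [0,0,0,0,0.36]
  ]
}}

```text
clock: 35.2
tool_pos: [583.7, -230.8, 96.6]
tcp_rot: [3.141, 0.0, 2.018]
ft_force: [-0.4, -0.2, 0.7]
width: 30.9
grasp_force: 0.0
```

```bash
python3 - <<'E'
from h import *
s=r.observe(); print(s['tool_pos'],w2b(s['tool_pos']),s['tcp_rot'],s['joints'],s['width'])
E
```

```text
[ 583.67772312 -230.75140291   96.56181075] [ 73.52770285 -53.78948816  96.56181075] [3.14131415e+00 2.35601397e-04 2.01773464e+00] [ 0.6085218   0.53092318 -0.44130958  1.80427594  0.28699943  0.86953182
  0.48053964] 30.94647471021427
```

Well placed. Descend and then swing.

>>> {"fn": "drive_tool", "kwargs": {
  "targets": [
    [0,0,0.01,0,0.36],
    [0,0,0.01,0,0.36],
    [0,0,0.01,0,0.36],
    [0,0,0.01,0,0.36],
    [0,0,0.006,0,0.36],
    [0,0,0,0,0.36],
    [0,0,0,0,0.36],
    [0,0,0,0,0.36]
  ]
}}

```text
clock: 36.2
tool_pos: [583.8, -230.8, 50.7]
tcp_rot: [3.141, 0.0, 2.018]
ft_force: [-0.2, -0.6, -0.5]
width: 30.4
grasp_force: 0.0
```

>>> {"fn": "drive_tool", "kwargs": {
  "targets": [
    [0,0.006,0,-0.122,0.36],
    [0.001,0.005,0,-0.122,0.36],
    [0,0.006,0,-0.121,0.36],
    [0,0.006,0,-0.122,0.36],
    [0.001,0.006,0,-0.121,0.36],
    [0,0.006,0,-0.122,0.36],
    [0,0.005,0,-0.122,0.36],
    [0.001,0.006,0,-0.121,0.36]
  ]
}}

```text
clock: 37.2
tool_pos: [609.9, -195.6, 50.6]
tcp_rot: [-3.141, 0.001, 2.994]
ft_force: [-0.3, -2.1, -0.6]
width: 30.9
grasp_force: 0.8
```

>>> {"fn": "drive_tool", "kwargs": {
  "targets": [
    [0,0.003,0,-0.061,0.36],
    [0,0.003,0,-0.061,0.36],
    [0,0.003,0,-0.061,0.36],
    [0,0.003,0,-0.061,0.36],
    [0,0.003,0,-0.06,0.36],
    [0,0.003,0,-0.061,0.36],
    [0,0.003,0,-0.061,0.36],
    [0,0.003,0,-0.061,0.36]
  ]
}}

```text
clock: 38.2
tool_pos: [608.1, -171.8, 50.5]
tcp_rot: [-3.141, -0.0, -2.804]
ft_force: [-0.6, -2.0, 0.0]
width: 30.7
grasp_force: 0.7
```

```bash
python3 - <<'E'
from h import *
s=r.observe(); b=w2b(s['tool_pos']);print(b,s['tcp_rot'],s['ft_force'],np.arctan2(b[0]-67.8,-(b[1]+6.3)),s['joints'])
E
```

```text
[116.07448254  -6.27390957  50.53869826] [-3.14097233e+00 -1.76089959e-04 -2.80392904e+00] [-0.60994136 -1.97675586  0.03789203] 1.5713367867648032 [ 0.72714502  0.68373853 -0.75833976  1.80261861  0.59059831  0.89653998
  1.60583719]
```

>>> {"fn": "drive_tool", "kwargs": {
  "targets": [
    [0,0.001,0,0,0.36],
    [0,0.001,0,0,0.36],
    [0,0.001,0,0,0.36],
    [0,0.001,0,0,0.36],
    [0,0.001,0,0,0.36],
    [0,0.001,0,0,0.36],
    [0,0.001,0,0,0.36],
    [0,0,0,0,0.36]
  ]
}}

```text
clock: 39.2
tool_pos: [605.9, -164.6, 50.3]
tcp_rot: [3.141, 0.0, -2.805]
ft_force: [1.0, -1.2, 0.2]
width: 30.4
grasp_force: 0.4
```

>>> {"fn": "drive_tool", "kwargs": {
  "targets": [
    [0,0.001,0,0,0.36],
    [0,0,0,0,0.36],
    [0,0.001,0,0,0.36],
    [0,0,0,0,0.36],
    [0,0,0,0,0.36],
    [0,0,0,0,0.36],
    [0,0,0,0,0.36],
    [0,0,0,0,0.36]
  ]
}}

```text
clock: 40.2
tool_pos: [605.4, -163.5, 50.4]
tcp_rot: [-3.141, 0.0, -2.806]
ft_force: [3.2, -4.0, -0.5]
width: 30.7
grasp_force: 2.6
```

>>> {"fn": "drive_tool", "kwargs": {
  "targets": [
    [0,0.001,0,0,0.36],
    [0,0,0,0,0.36],
    [0,0.001,0,0,0.36],
    [0,0,0,0,0.36],
    [0,0,0,0,0.36],
    [0,0,0,0,0.36],
    [0,0,0,0,0.36],
    [0,0,0,0,0.36]
  ]
}}

```text
clock: 41.2
tool_pos: [605.2, -162.9, 50.5]
tcp_rot: [-3.139, 0.001, -2.807]
ft_force: [5.8, -10.0, -1.9]
width: 30.6
grasp_force: 5.7
```

>>> {"fn": "drive_tool", "kwargs": {
  "targets": [
    [0,-0.003,0,0,0.36],
    [0,-0.003,0,0,0.36],
    [0,-0.003,0,0,0.36],
    [0,0,0,0,0.36],
    [0,0,-0.01,0,0.36],
    [0,0,-0.02,0,0.36],
    [0,0,-0.03,0,0.36],
    [-0.01,0,-0.03,0,0.36]
  ]
}}

```text
clock: 42.2
tool_pos: [616.9, -166.4, 142.8]
tcp_rot: [-3.141, 0.0, -2.806]
ft_force: [-0.0, -0.4, 0.8]
width: 30.8
grasp_force: 0.0
```

```bash
python3 - <<'E'
from h import *
t=b2w([-60,-200,140]); s=r.observe(); print(s['tool_pos'],s['tcp_rot'],t,s['joints'])
s=r.observe(); plan([(t[0],t[1],140,s['tcp_rot'][2],.36,7),(t[0],t[1],140,s['tcp_rot'][2],.36,1)])
E
```

```text
[ 616.89060852 -166.35396217  142.79133443] [-3.14095914e+00  3.90954691e-04 -2.80566562e+00] [ 506.00641336 -412.88961648  140.        ] [ 0.76257709  0.58774269 -0.82661854  1.73089165  0.49235191  1.04275897
  1.67069812]
[[0.027,-0.028,0,0,0.36],[0.026,-0.028,0,0,0.36],[0.027,-0.028,0.001,0,0.36],[0.026,-0.028,0,0,0.36],[0.027,-0.028,0.001,0,0.36],[0.026,-0.028,0,0,0.36],[0.027,-0.028,0.001,0,0.36],[0,0,0,0,0.36]]
end [ 505.897 -412.712  139.791   -2.806] 8
```

>>> {"fn": "drive_tool", "kwargs": {
  "targets": [
    [0.027,-0.028,0,0,0.36],
    [0.026,-0.028,0,0,0.36],
    [0.027,-0.028,0,0,0.36],
    [0.026,-0.028,0,0,0.36],
    [0.027,-0.028,0,0,0.36],
    [0.026,-0.028,0,0,0.36],
    [0.027,-0.028,0,0,0.36],
    [0,0,0,0,0.36]
  ]
}}

```text
clock: 43.2
tool_pos: [504.3, -416.0, 141.4]
tcp_rot: [-3.14, -0.0, -2.81]
ft_force: [0.2, 1.0, 0.2]
width: 30.5
grasp_force: 0.0
```

```bash
python3 - <<'E'
from h import *
C={n:cam(n) for n in("top","scene")}
cv2.imwrite('pics/strip6.png',np.vstack([strip(C["top"],40,-70,130,1.5),strip(C["scene"],40,-70,130,1.5)]))
for q in ("flat_block","cork_block","tape_measure","marker"):
    f=models.search_frame(q,"top"); print(q,f and px(f[0]['location']))
E
```

```text
flat_block [224.     199.7952]
cork_block [134.7072 191.8848]
tape_measure [398.592  154.0992]
marker [162.2016 239.0016]
```

View pics/strip6.png

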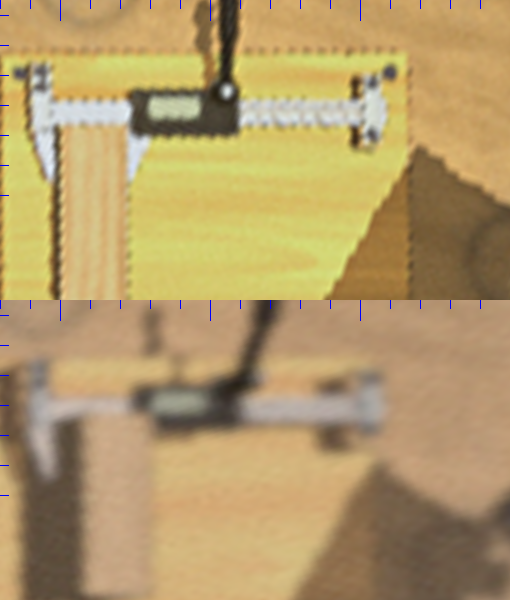

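```bash
python3 - <<'E'
from h import *
c=cam("top"); g=c['pixels'].max(2).astype(float)
for x in range(80,135,6):
    ys=np.arange(-40,25,.5); pts=np.float32([proj(c,b2w([x,y,69.5])) for y in ys])
    v=cv2.remap(g.astype(np.float32),pts[:,0].reshape(1,-1),pts[:,1].reshape(1,-1),cv2.INTER_LINEAR).ravel()
    k=v<70; print(x, ys[k].mean().round(1) if k.any() else None, k.sum()/2)
E
```

```text
80 -4.8 5.0
86 -5.5 4.5
92 -5.5 5.5
98 -6.2 5.0
104 -6.8 8.0
110 -6.5 8.5
116 -7.0 8.5
122 -7.0 8.5
128 -7.0 9.5
134 None 0.0
```

```bash
python3 -c "
from plant import r
print(r.job_done())"
```

```text
the job is handed in; nothing more can be done
None
```

The caliper is set on the block: the jaw was pressed shut with about 12 N, and the lever was swung until it stalled at about 11 N. It measured 1.52–1.54 rad against the 1.57 stop. The other things looked unmoved, and I handed the job in at about 43 s.

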